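# Set the cam station: cam to low point, follower slide home

## Robot

A 6-joint arm with a two-finger parallel gripper is mounted at the origin on the work surface. World frame = base frame: x ahead of the robot, y to its left, z up, the work surface at z = 0. Lengths are in mm, angles in rad, forces in N, time in s.
With the tool pointing down it reaches from about 275 to 1000 mm from the base axis. Payload 8.4 kg.
Tool frame: the origin (TCP) lies on the centre line of the jaws, within the pads' length; the fingertips stand 17 mm ahead of it and the grasp point (between the pads) lies 2 mm behind it (r.tcp_to_tips is the z of the fingertips in the tool frame, in mm); z points along the fingers, y is the direction in which the jaws open and shut (so a half turn about z gives the same grasp; the last joint's range is limited). The gripper opens to 85 mm and grips with 20 to 120 N. Pads are 22 mm wide; open, the fingers measure 114 mm over their backs; the gripper's body (76 mm by 85 mm) begins 54 mm behind the grasp point. The pads swing forward as they close: fully open they stand 13 mm farther back than shut.
Start: joints at [-1.323, 0.353, 1.633, -0, 1.155, -0.002], TCP at [154.505, -605.604, 248.281] pointing down, gripper open.
Joint ranges: [-2.63, 2.63], [-0.92, 2.1], [0.06, 2.66], [-1.3, 4.44], [0, 2.69], [-3.02, 3.02]. Speed limits (rad/s): [2.22, 2.22, 2.79, 3.14, 3.14, 3.14].

## Interface

Orientations are given as [roll, pitch, yaw] about the fixed x, y, z axes, in that order (R = Rz(yaw) Ry(pitch) Rx(roll)).
In Python, from rig import r, cams, job gives the robot as it stands.
- The arm moves only by the tool drive_tool, never from a script. Its argument "deltas" is a list of rows, each a list of 4 numbers: the shift along the tool's x, y, z in cm, then the turn about the tool's z in rad. In form: [[x, y, z, roll], ...]. A call has 1 to 12 rows; each row shifts and turns the commanded pose from where the row before left it, along the tool's axes as they then stand; what a row does not reach is not made up. A row lasts 1/12 s, in which the tool goes at most 41.7 mm and 7.16 degrees, less where a joint would pass 70% of its speed; a pose out of reach is approached as far as the arm can. A call with a gripper value outside its range is refused whole. "jaw" is the closure, from 0 (fully open) to 1 (shut), set as the call begins (left out, the last holds). The fingers move at their own pace and stop on an object; "force" is the grip in N (left out, the last holds). Time passes only in rows, so rows that do not move let the fingers close. It gives the time, the measured TCP pose, the force and the opening at its end, in the units of the state.
- r.sense(): the state, without advancing time (a new reading comes with each control period).
- cams.grab_frame(name): name is "scene" or "side" or "wrist"; returns (picture, depth): 420x560x3 uint8, red, green, blue; 420x560 float32, mm along the optical axis (not along the pixel's ray), 0 where there is no reading.
- cams.camera_params(name): a dict with "fx", "fy", "cx", "cy" (pixels), "R" (3x3) and "t" (3): a world point X has camera coordinates R X + t. Camera axes: x right, y down, z forward; pixel columns grow to the right and rows downward; lengths in mm; the calibration is good to about 2 mm. The wrist camera is an equidistant fisheye: a pixel r from the principal point sees the ray r / f radians off the axis. A picture is of the moment at which its call begins: read the wrist's pose just before it. camera_params takes no time and is no camera call; for the wrist camera it gives the pose at the moment of the call.
- job.sign_off(): hands the job in, once; it reports no verdict.
The state is a dict: "clock": time; "qpos": joint angles; "qvel": joint speeds; "joint_efforts": joint torques, N m; "eef_pos": TCP position; "tcp_rot": TCP orientation; "contact_force": force on the tool from outside, world axes, zero at the start; "wrist_torque": the same for the moment, N m; "opening": opening from 0.0 (shut) to 1.0 (fully open).
Only numpy, scipy, OpenCV 4.12 (cv2) and the standard library are available. Lean on these libraries where they do the work, as an engineer would, in place of code of your own. Each camera call takes 0.05 s, during which the arm holds its last target. There are 200 camera calls.

## Task

On the cam station, first push the crank pin round with the fingertips until the cam's low point (the notch in its rim) faces the nose of the follower slide; only then push the slide forward from behind until its head sits fully home against the raised rails, with its nose in the notch. Only push: do not lift or tip the slide, do not push it against the high part of the cam, and leave everything else on the bench where it lies.

Things in the scene. Friction and masses are not known exactly. Their poses are not given: they have to be found in the camera images.
- station: Cam station: dark steel plate 310 x 130 x 12 mm fixed to the bench, x -230 to +80 mm, y +-65 mm of its origin, which lies on the cam axis at bench height. z up; +x is forward, from slide to cam. Two aluminium rails 12 mm wide, 46 mm apart inside, guide the slide: low (top 26 mm above bench) from x -220 to -116 mm, then raised (top 40 mm, screw heads 42) to x -48 mm.
- rail_stop (a point): Midway between the rear ends of the two raised rails, on the plate top (12 mm above the bench), at station x -116 mm: the end stop. The slide is fully home when its head rests against these ends (slide then coincides with this point).
- slide: Follower slide: aluminium bar 43 mm wide, 24 mm high, about 0.6 kg, lying loose between the rails on the plate with plain friction. Origin: underside, below the front face of its head; +x forward. Starts 38 to 60 mm short of home. Unless the cam is at its low point, the nose meets the rim about 24 mm before home.
- slide_head (a point): Centre of the rear face of the slide's head, the place to push, 40 mm above the bench and 28 mm behind the slide's origin. The head is a block 64 mm wide and 28 mm long that overhangs the low rails; its wide part spans 28 to 52 mm above the bench.
- slide_nose (a point): Top centre of the nose at the slide's front, an upright steel roller 16 mm across, 33 mm above the bench, 92 mm ahead of the slide's origin.
- cam (a joint): Cam: steel disc of radius 40 mm, top 30 mm above bench, on an upright axis. A V notch in the rim is its low point. Value 0: notch faces the slide's nose, crank points straight forward away from the slide; positive = counterclockwise from above, so the pin lies at this angle from station +x towards +y. Starts 0.9 to 2.0, limits -0.9 and 2.5, no stop at 0; friction 0.06 N m holds it anywhere.
- cam_notch (a point): Bottom of the notch (low point) in the cam rim, 14 mm from the cam axis, 30 mm above the bench, on the side opposite the crank pin.
- cam_pin (a point): Centre of the top of the crank pin: 14 mm in diameter, 55 mm from the cam axis, standing on a crank arm (14 mm wide, top 36 mm above the bench) and reaching 75 mm above the bench.
- actuator: Bystander: a small pneumatic cylinder lying on the bench, 175 mm long, 28 mm high; origin on its underside at bench height. Not part of the job.
- tee: Bystander: a brass tee fitting lying on the bench, 50 mm long, 18 mm high; origin on its underside at bench height. Not part of the job.
- gauge: Bystander: a pressure gauge lying on its back, 52 mm across, 27 mm high, with a brass stem; origin on its underside at bench height. Not part of the job.
- valve: Bystander: a solenoid valve, 32 x 78 mm and 54 mm high; origin on its underside at bench height. Not part of the job.
- silencer: Bystander: a small copper-coloured silencer standing upright, 22 mm across, 40 mm high; origin on its underside at bench height. Not part of the job.
- driver: Bystander: a screwdriver lying on the bench, 170 mm long, at most about 30 mm high; origin on its underside at bench height. Not part of the job.
Not all that is in view belongs to the job. Leave any pink or turquoise look-alike of the slide alone.

How it is judged:
By the outcome, as a careful person would: the job done as asked, in the order asked, and still so for the second after the job is handed in, with the robot touching nothing.
It also fails if it takes over 48 s, if anything falls off the work surface, if the arm or the gripper's body presses on something with over 40 N, if the wrist force passes 120 N, or if a joint passes its speed limit or range.

## Working session

There is one attempt and no reset: what is moved stays moved. The work goes in short steps, Python scripts to look and compute and a tool call to move; the robot and the scene stay as the last step left them, time stands still between calls to the robot, and variables do not carry over. Pictures are saved under pics/ and viewed, about 8 in all and at most 12, crops included, and the job is handed in when it is done.

Besides the shell and the picture viewer there is one more tool, called after "Emit:" as a command line: name --pt "numbers of a row" for each row, then --argument value for the rest. drive_tool: Moves the arm, as the interface text tells. Its arguments: {"type":"object","properties":{"deltas":{"type":"array"},"jaw":{"type":"number"},"force":{"type":"number"}},"required":["deltas"]}

```bash
mkdir -p pics; cat > h.py <<'E'
from rig import r,cams,job
import numpy as np,cv2
def snap(n,f):
    P=cams.camera_params(n); im,d=cams.grab_frame(n); cv2.imwrite('pics/'+f+'.png',cv2.cvtColor(im,cv2.COLOR_RGB2BGR)); np.savez('pics/'+f+'.npz',im=im,d=d,**P); return P,im,d
def ray(P,u,v,z,fish=False):
    x=(u-P['cx'])/P['fx'];y=(v-P['cy'])/P['fy']
    if fish:
        t=np.hypot(x,y); s=np.sin(t)/t if t>0 else 1; c=np.array([x*s,y*s,np.cos(t)])
    else: c=np.array([x,y,1.])
    R=np.array(P['R']);t0=np.array(P['t']); o=-R.T@t0; w=R.T@c
    return o+w*(z-o[2])/w[2]
def proj(P,X):
    c=np.array(P['R'])@np.array(X)+np.array(P['t']); return P['fx']*c[0]/c[2]+P['cx'],P['fy']*c[1]/c[2]+P['cy']
E
python3 - <<'E'
from h import *
for n in('scene','side'):
    P,im,d=snap(n,n+'0'); print(n,-P['R'].T@P['t'],P['fx'])
a=cv2.imread('pics/scene0.png');b=cv2.imread('pics/side0.png')
s=r.sense();print(s['eef_pos'],s['tcp_rot'],s['clock'])
E
```

```text
scene [ 924.90694954  691.7057159  1075.82615907] 511.37631383236715
side [396.303948   797.82602951 899.91642338] 538.4155213411436
[ 154.40132745 -605.20610428  247.62166955] [-3.14032125e+00 -8.00939644e-06  2.49800129e-01] 0.1
```

View pics/scene0.png

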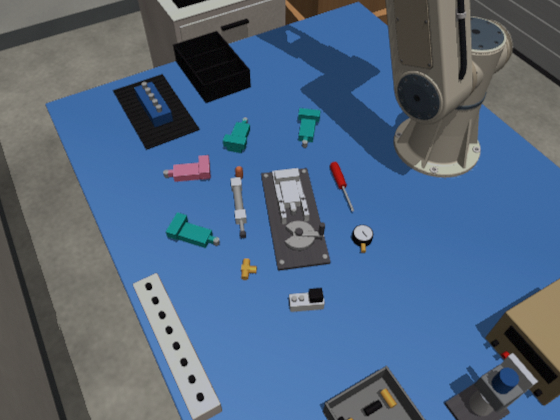

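View pics/side0.png

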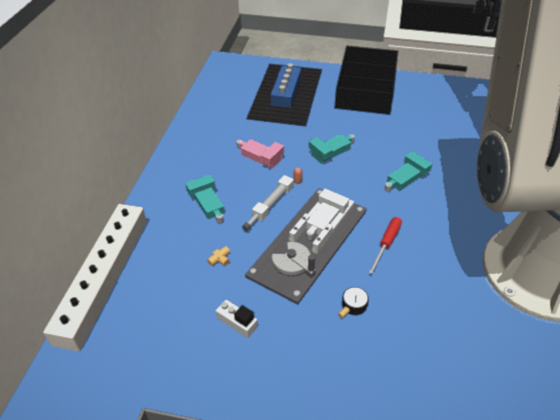

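Scene view: the station plate runs from (285,170) to (305,262), with the silver slide at about (288,185), cam at (299,233) and black pin at (321,230). The pink and turquoise look-alikes lie elsewhere on the bench at (190,170), (238,135), (308,125) and (193,232). The slide on the plate is the one meant.

```bash
python3 - <<'E'
from h import *
for n,(x0,x1,y0,y1) in {'scene':(250,340,155,275),'side':(235,375,175,310)}.items():
    P=dict(np.load(f'pics/{n}0.npz')); im=P['im'].astype(int)
    # plate and what stands on it: not blue bench
    m=((im[...,2]-im[...,0])<40).astype(np.uint8)
    nl,lab,st,c=cv2.connectedComponentsWithStats(m)
    sub=lab[y0:y1,x0:x1]; k=np.bincount(sub[sub>0]).argmax(); print(n,st[k])
    dark=((lab==k)&(im.max(2)<100))
    v,u=np.nonzero(lab==k)
    W=np.array([ray(P,a,b,12)[:2] for a,b in zip(u,v)],np.float32)
    print('rect',cv2.minAreaRect(W)); 
    hull=cv2.convexHull(np.stack([u,v],1).astype(np.int32)); q=cv2.approxPolyDP(hull,5,True)[:,0]
    for p in q: print(p,ray(P,p[0],p[1],12)[:2].round(1))
a=cv2.imread('pics/scene0.png')[160:275,245:345];b=cv2.imread('pics/side0.png')[180:305,240:375]
a=cv2.resize(a,None,fx=5,fy=5,interpolation=cv2.INTER_CUBIC);
cv2.imwrite('pics/c1.png',a); print(a.shape)
cv2.imwrite('pics/c2.png',cv2.resize(b,None,fx=4.7,fy=4.7,interpolation=cv2.INTER_CUBIC))
E
```

```text
scene [ 261  168   69  102 4930]
rect ((492.2608642578125, 23.459869384765625), (317.7335205078125, 137.83935546875), 69.12077331542969)
[329 263] [495.4 191.4]
[278 269] [611.1 145.1]
[262 173] [ 498.2 -143. ]
[306 168] [382.6 -98.9]
side [ 245  189  121  115 6544]
rect ((492.49383544921875, 18.748504638671875), (320.8525695800781, 130.29627990722656), 69.08230590820312)
[365 208] [ 382.6 -101.7]
[297 303] [489.6 189.8]
[246 277] [604.2 147.4]
[318 189] [ 499.2 -143.6]
(575, 500, 3)
```

View pics/c1.png

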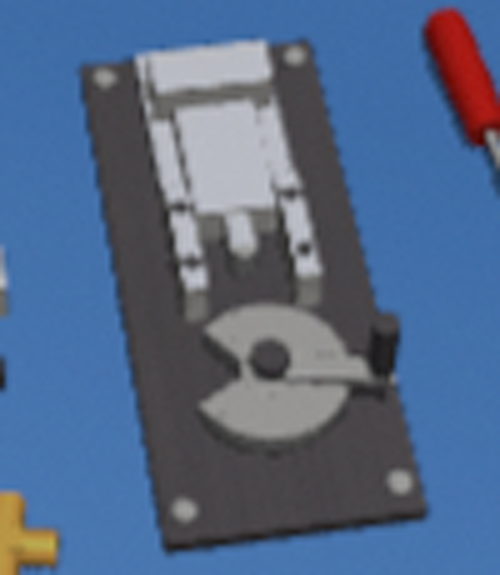

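View pics/c2.png

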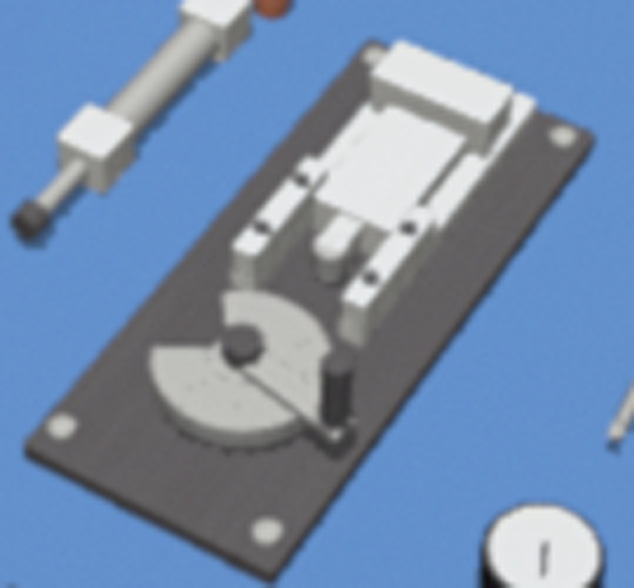

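Crops: the hub is at c1 (269,357), the pin top at (384,320), and the notch faces left in c1, away from the slide. The slide head's top is at (210,68), with its rear edge at about y=45.

```bash
python3 - <<'E'
from h import *
A=dict(np.load('pics/scene0.npz'));B=dict(np.load('pics/side0.npz'))
def tri(a,b):
    rows=[];rhs=[]
    for P,(u,v) in((A,a),(B,b)):
        R,t=P['R'],P['t']
        for k,x in((0,(u-P['cx'])/P['fx']),(1,(v-P['cy'])/P['fy'])):
            rows.append(R[k]-x*R[2]);rhs.append(x*t[2]-t[k])
    return np.linalg.lstsq(np.array(rows),np.array(rhs),rcond=None)[0]
f=lambda p:(p[0]/5+245,p[1]/5+160); g=lambda p:(p[0]/4.7+240,p[1]/4.7+180)
pts={'hub':((269,357),(241,345)),'pin':((384,320),(338,360)),'headRL':((270,40),(533-22,95)),'headRR':((137,55),(400,42)),'nose':((240,217),(340,232)),
 's1':((400,482),(267,531)),'s2':((185,510),(62,427)),'s3':((104,78),(375,52)),'s4':((295,56),(563,136)),
 'headF1':((272,83),(497,123)),'headF2':((155,98),(375,85))}
W={k:tri(f(a),g(b)) for k,(a,b) in pts.items()}
for k,w in W.items(): print(k,w.round(1))
c=(W['s1']+W['s2']+W['s3']+W['s4'])/4; d=W['s1']+W['s2']-W['s3']-W['s4']; yaw=np.arctan2(d[1],d[0])
q=W['s1']-W['s2']+W['s4']-W['s3'];print('yaw',yaw,np.arctan2(q[1],q[0])-np.pi/2)
e=np.array([np.cos(yaw),np.sin(yaw)]);n=np.array([-e[1],e[0]]);o=c[:2]+75*e;print('o',o)
for k,w in W.items(): print(k,'st',((w[:2]-o)@e).round(1),((w[:2]-o)@n).round(1))
p=W['pin'][:2]-W['hub'][:2];print('cam',np.arctan2(p@n,p@e),np.hypot(*p))
E
```

```text
hub [520.9  90.1  39. ]
pin [474.4 118.3  72.9]
headRL [421.1 -75.6  55.3]
headRR [ 480.3 -115.8   39.5]
nose [488.6   8.   35.2]
s1 [494.4 171.1  16.3]
s2 [593.1 132.8  14.9]
s3 [ 494.1 -128.5   17.1]
s4 [394.7 -90.2  16.1]
headF1 [427.2 -62.6  42.9]
headF2 [487.6 -83.1  40.3]
yaw 1.207424826182663 1.2017124172726756
o [520.73239826  91.40667354]
hub st -1.1 -0.6
pin st 8.6 52.8
headRL st -191.5 33.7
headRR st -208.0 -35.9
nose st -89.4 0.4
s1 st 65.1 53.0
s2 st 64.4 -53.0
s3 st -215.0 -53.3
s4 st -214.5 53.3
headF1 st -177.2 32.6
headF2 st -174.9 -31.1
cam 1.3899231154257503 54.3491574660967
```

Emit:
drive_tool --pt "1.95 -2.51 0 0" --pt "1.95 -2.51 0 0" --pt "1.95 -2.51 0 0" --pt "1.95 -2.51 0 0" --pt "1.95 -2.51 0 0" --pt "1.95 -2.51 0 0" --pt "1.95 -2.51 0 0" --pt "1.95 -2.51 0 0" --pt "1.95 -2.51 0 0" --pt "1.95 -2.51 0 0" --pt "1.95 -2.51 0 0" --pt "1.95 -2.51 0 0" --jaw 1 --force 40

```text
clock: 1.1
eef_pos: [306.9, -254.4, 248.2]
tcp_rot: [-3.141, 0.0, 0.249]
contact_force: [0.9, 0.6, -0.6]
opening: -0.0
```

Emit:
drive_tool --pt "1.95 -2.51 0 0" --pt "1.95 -2.51 0 0" --pt "1.95 -2.51 0 0" --pt "1.95 -2.51 0 0" --pt "1.95 -2.51 0 0" --pt "1.95 -2.51 0 0" --pt "1.95 -2.51 0 0" --pt "1.95 -2.51 0 0" --pt "1.95 -2.51 0 0" --pt "1.95 -2.51 0 0" --pt "1.95 -2.51 0 0" --pt "1.95 -2.51 0 0"

```text
clock: 2.1
eef_pos: [459.2, 95.5, 248.1]
tcp_rot: [3.142, 0.0, 0.25]
contact_force: [-0.7, -0.1, 0.0]
opening: 0.0
```

Emit:
drive_tool --pt "0 0 0 -0.11" --pt "0 0 0 -0.11" --pt "0 0 0 -0.11" --pt "0 0 0 -0.11" --pt "0 0 0 -0.11" --pt "0 0 0 -0.11" --pt "0 0 0 -0.11" --pt "0 0 0 0" --pt "0 0 0 0"

```text
clock: 2.85
eef_pos: [458.9, 93.7, 248.1]
tcp_rot: [-3.141, 0.0, 1.016]
contact_force: [-0.1, 0.2, -0.2]
opening: -0.001
```

```bash
python3 - <<'E'
from h import *
s=r.sense();print(s['eef_pos'],s['tcp_rot'],s['clock'],s['contact_force'],s['opening'])
P,im,d=snap('wrist','w1')
for n,w in dict(hub=(520.8,90.9,39),pin=(474.4,118,75)).items():
    c=P['R']@np.array(w)+P['t'];t=np.arctan2(np.hypot(c[0],c[1]),c[2]);k=t/np.hypot(c[0],c[1]);print(n,P['fx']*k*c[0]+P['cx'],P['fy']*k*c[1]+P['cy'])
E
```

```text
[458.88225741  93.74754943 248.11222873] [-3.14128274e+00  3.00822143e-04  1.01642957e+00] 2.85 [-0.0858473   0.1747383  -0.17752315] -0.001412465377634856
hub 332.79456286859556 146.50951646613873
pin 281.21808426862077 153.1937343138813
```

View pics/w1.png

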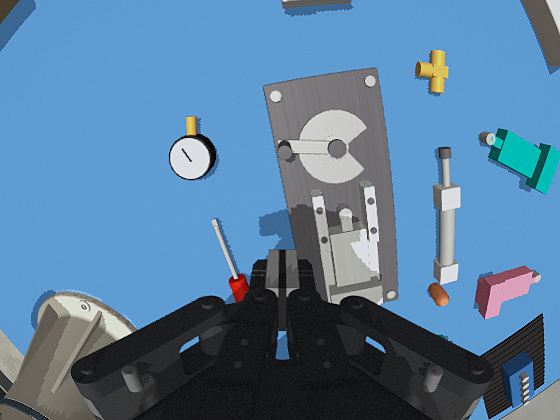

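Wrist view: hub at (337,148), pin top at (285,150), notch towards the upper right, and the path to the pin is clear. I'll correct the positions from this view.

```bash
python3 - <<'E'
from h import *
P=dict(np.load('pics/w1.npz'))
for n,u,v,z in(('hub',337,148,39),('pin',285,150,75),('s1',276,97,12),('s2',370,81,12),('s4r',391,296,12),('noseTop',346,211,33)):print(n,ray(P,u,v,z,True).round(1))
h=ray(P,337,148,39,True);p=ray(P,285,150,75,True)
yaw=1.206;e=np.array([np.cos(yaw),np.sin(yaw)]);n=np.array([-e[1],e[0]]);q=(p-h)[:2];print(np.arctan2(q@n,q@e),np.hypot(*q))
E
```

```text
hub [523.9  87.2  39. ]
pin [479.  118.7  75. ]
s1 [496.9 165.6  12. ]
s2 [597.  128.5  12. ]
s4r [ 495.6 -138.5   12. ]
noseTop [498.4  18.1  33. ]
1.324066922118411 54.824496972186104
```

Emit:
drive_tool --pt "0 0 2.5 0" --pt "0 0 2.5 0" --pt "0 0 2.5 0" --pt "0 0 2.5 0" --pt "0 0 2.5 0" --pt "0 0 2.5 0" --pt "0 0 2 0" --pt "0 0 1.6 0" --pt "0 0 0 0" --pt "0.5 0 0 0" --pt "0.4 0 0 0" --pt "0.3 0 0 0"

```text
clock: 3.9
eef_pos: [466.6, 104.7, 63.5]
tcp_rot: [3.14, -0.001, 1.019]
contact_force: [-1.3, -0.5, 0.3]
opening: 0.001
```

Emit:
drive_tool --pt "0.56 -0.15 0 0.1" --pt "0.56 -0.15 0 0.1" --pt "0.56 -0.15 0 0.1" --pt "0.56 -0.15 0 0.1" --pt "0.56 -0.15 0 0.1" --pt "0.56 -0.15 0 0.1" --pt "0.56 -0.15 0 0.1" --pt "0.56 -0.15 0 0.1" --pt "0.28 -0.08 0 0.05" --pt "0.28 -0.08 0 0.05" --pt "0 0 0 0" --pt "0 0 0 0"

```text
clock: 4.9
eef_pos: [498.2, 143.4, 63.2]
tcp_rot: [-3.141, -0.002, 0.121]
contact_force: [0.1, 0.0, 0.4]
opening: 0.003
```

```bash
python3 - <<'E'
from h import *
s=r.sense();print(s['eef_pos'],s['tcp_rot'],s['clock'],s['contact_force'])
o=np.array([522,89.5]);yaw=1.206
p=np.array(s['eef_pos'][:2])-o;ty=s['tcp_rot'][2];x=np.array([np.cos(ty),np.sin(ty)]);pin=p+18*x
print('pin est',np.arctan2(pin[1],pin[0])-yaw,np.hypot(*pin))
P,im,d=snap('scene','s2')
cv2.imwrite('pics/c3.png',cv2.resize(cv2.cvtColor(im,4)[160:275,245:345],None,fx=5,fy=5,interpolation=cv2.INTER_CUBIC))
E
```

```text
[498.19002672 143.37055377  63.194506  ] [-3.14131221e+00 -1.77956307e-03  1.21326723e-01] 4.9 [0.06421051 0.00646158 0.3956773 ]
pin est 0.4704212049705834 56.36319992258759
```

View pics/c3.png

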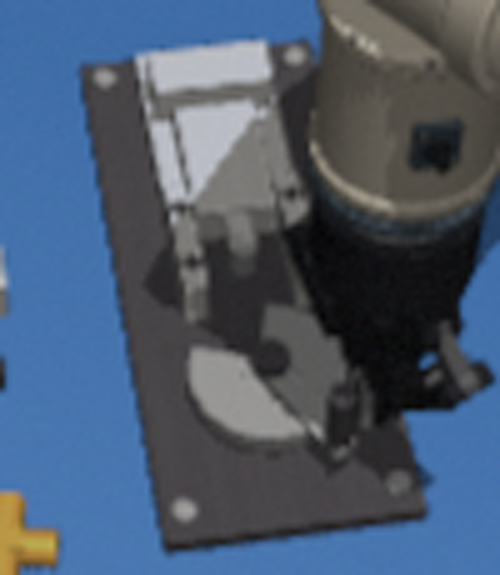

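c3: the cam is turning. The notch now opens up-left towards the slide, and the pin at (343,390) is just ahead of the fingers. I'll go on slowly.

Emit:
drive_tool --pt "0.28 -0.08 0 0.05" --pt "0.28 -0.08 0 0.05" --pt "0.28 -0.08 0 0.05" --pt "0.28 -0.08 0 0.05" --pt "0.17 -0.05 0 0.03" --pt "0.17 -0.05 0 0.03" --pt "0.17 -0.05 0 0.03" --pt "0.17 -0.05 0 0.03" --pt "0 0 0 0" --pt "0 0 0 0"

```text
clock: 5.78
eef_pos: [515.6, 147.8, 62.5]
tcp_rot: [-3.141, -0.0, -0.198]
contact_force: [-0.1, 0.4, 0.1]
opening: 0.0
```

```bash
python3 - <<'E'
from h import *
s=r.sense();print(s['eef_pos'],s['tcp_rot'],s['clock'],s['contact_force'])
o=np.array([522,89.5]);yaw=1.206
p=np.array(s['eef_pos'][:2])-o;ty=s['tcp_rot'][2];x=np.array([np.cos(ty),np.sin(ty)]);pin=p+18*x
print('pin est',np.arctan2(pin[1],pin[0])-yaw,np.hypot(*pin))
P,im,d=snap('wrist','w3'); Q,jm,d=snap('side','d3')
a=cv2.resize(cv2.cvtColor(im,4)[40:340,150:450],(600,600)); 
b=cv2.resize(cv2.cvtColor(jm,4)[180:305,240:375],(200,185)); a[415:,400:]=b
cv2.imwrite('pics/c4.png',a)
E
```

```text
[515.59228866 147.76465499  62.53982929] [-3.14143617e+00 -4.47930858e-04 -1.98452934e-01] 5.7833 [-0.09101852  0.42460851  0.12093307]
pin est 0.16220772339167833 55.85825961953231
```

View pics/c4.png

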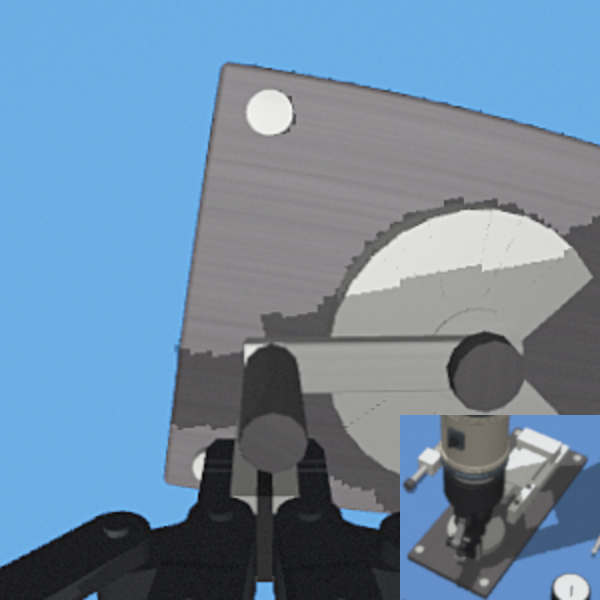

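c4: pin top at (273,443), hub at (486,372), front screws at (270,112) and about (203,466). The pin touches the fingertips.

```bash
python3 - <<'E'
from h import *
P=dict(np.load('pics/w3.npz'))
f=lambda u,v,z:ray(P,150+u/2,40+v/2,z,True)[:2]
h=f(486,372,39);p=f(273,443,75);a=f(270,112,13);b=f(203,466,13);print(h,p,a,b)
w=np.array([257,365]);arm=f(248,365,36)
y=b-a;y0=np.arctan2(y[1],y[0])-np.pi/2;print('yaw from screws',y0)
for o in(h,np.array([522,89.5])):
    q=p-o;print(np.arctan2(q[1],q[0])-1.206,np.hypot(*q)); q=arm-o;print('arm',np.arctan2(q[1],q[0])-1.206)
E
```

```text
[522.69724771  86.83925171] [533.8761242  141.30842756] [595.98469615 129.02084161] [496.36458489 170.0544615 ]
yaw from screws 1.1800727837575522
0.1623740644310243 55.60448181797977
arm 0.14714429473270396
0.1394579384520589 53.152191793827406
arm 0.12585991426661813
```

Emit:
drive_tool --pt "0.17 -0.05 0 0.03" --pt "0.17 -0.05 0 0.03" --pt "0.17 -0.05 0 0.03" --pt "0.17 -0.05 0 0.03" --pt "0.11 -0.03 0 0.02" --pt "0.06 -0.02 0 0.01" --pt "0 0 0 0" --pt "0 0 0 0" --pt "0 0 0 0"

```text
clock: 6.63
eef_pos: [524.3, 147.9, 62.3]
tcp_rot: [3.142, -0.0, -0.349]
contact_force: [0.2, -0.8, 0.4]
opening: 0.002
```

Emit:
drive_tool --pt "-0.3 0 0 0" --pt "-0.7 0 0 0" --pt "-0.5 0 -2 0" --pt "0 0 -3 0" --pt "0 0 -3 0" --pt "-1 0 -3 0" --pt "-3 0 -1 0" --pt "-3 0 0 0" --pt "-3 0 0 0" --pt "-2 0 0 0" --pt "0 0 0 0" --pt "0 0 0 0"

```text
clock: 7.63
eef_pos: [396.5, 194.6, 182.4]
tcp_rot: [-3.141, -0.0, -0.348]
contact_force: [1.0, -0.5, -0.3]
opening: 0.004
```

```bash
python3 - <<'E'
from h import *
s=r.sense();print(s['eef_pos'],s['tcp_rot'],s['clock'],s['contact_force'])
P,im,d=snap('wrist','w4'); Q,jm,d=snap('scene','s4')
a=cv2.resize(cv2.cvtColor(im,4)[20:320,150:550],(800,600)); 
b=cv2.resize(cv2.cvtColor(jm,4)[160:275,245:345],(200,230)); a[370:,:200]=b
cv2.imwrite('pics/c5.png',a)
E
```

```text
[396.45713717 194.55308926 182.40113368] [-3.14148700e+00 -2.04628790e-04 -3.48271252e-01] 7.6333 [ 1.02630769 -0.5305717  -0.285767  ]
```

View pics/c5.png

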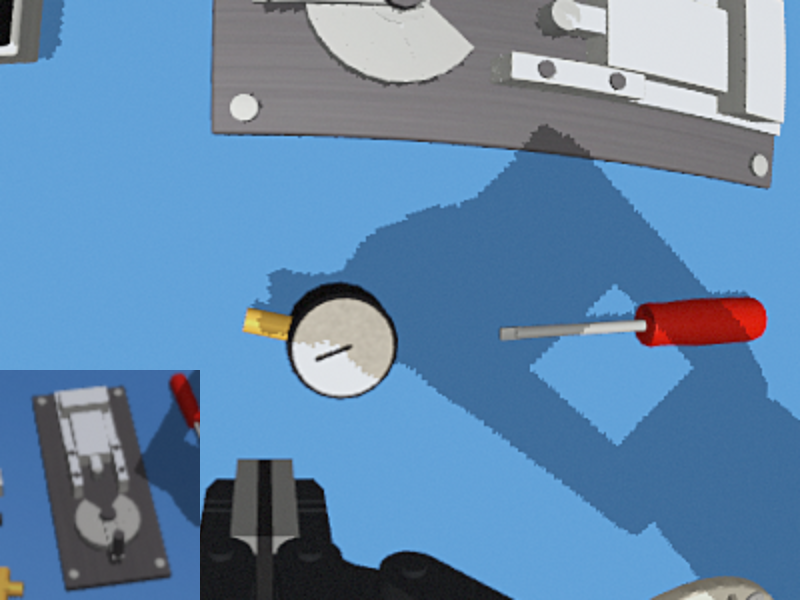

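c5: the notch opens towards the slide nose (inset), and the bystanders are untouched. I'll move behind the slide and check the cam angle from there.

Emit:
drive_tool --pt "1.5 2.81 0 0" --pt "1.5 2.81 0 0" --pt "1.5 2.81 0 0" --pt "1.5 2.81 0 0" --pt "1.5 2.81 0 0" --pt "1.5 2.81 0 0" --pt "1.5 2.81 0 0" --pt "1.5 2.81 0 0" --pt "1.5 2.81 0 0" --pt "1.5 2.81 0 0"

```text
clock: 8.57
eef_pos: [442.5, -123.7, 182.2]
tcp_rot: [3.142, -0.0, -0.351]
contact_force: [1.1, 0.3, -0.6]
opening: 0.002
```

Emit:
drive_tool --pt "0 0 0 -0.12" --pt "0 0 0 -0.12" --pt "0 0 0 -0.12" --pt "0 0 0 -0.12" --pt "0 0 0 -0.12" --pt "0 0 0 -0.12" --pt "0 0 0 -0.12" --pt "0 0 0 -0.12" --pt "0 0 0 -0.12" --pt "0 0 0 -0.12" --pt "0 0 0 -0.12"

```text
clock: 9.48
eef_pos: [442.6, -122.0, 182.1]
tcp_rot: [3.141, 0.0, 0.975]
contact_force: [0.4, 0.2, -0.2]
opening: -0.003
```

Emit:
drive_tool --pt "0 0 0 -0.12" --pt "0 0 0 -0.115" --pt "0 0 0 0" --pt "0 0 0 0"

```text
clock: 9.82
eef_pos: [442.4, -121.8, 182.1]
tcp_rot: [3.142, 0.0, 1.2]
contact_force: [-0.8, -0.2, -0.6]
opening: -0.004
```

```bash
python3 - <<'E'
from h import *
s=r.sense();print(s['eef_pos'],s['tcp_rot'],s['clock'],s['contact_force'])
P,im,d=snap('wrist','w5'); Q,jm,d=snap('scene','s5')
a=cv2.resize(cv2.cvtColor(im,4)[0:300,120:520],(800,600),interpolation=cv2.INTER_CUBIC)
cv2.imwrite('pics/c6.png',a)
E
```

```text
[ 442.38135218 -121.76507188  182.12737515] [3.14158996e+00 6.05543279e-05 1.20039014e+00] 9.8167 [-0.75395947 -0.21992664 -0.63636283]
```

View pics/c6.png

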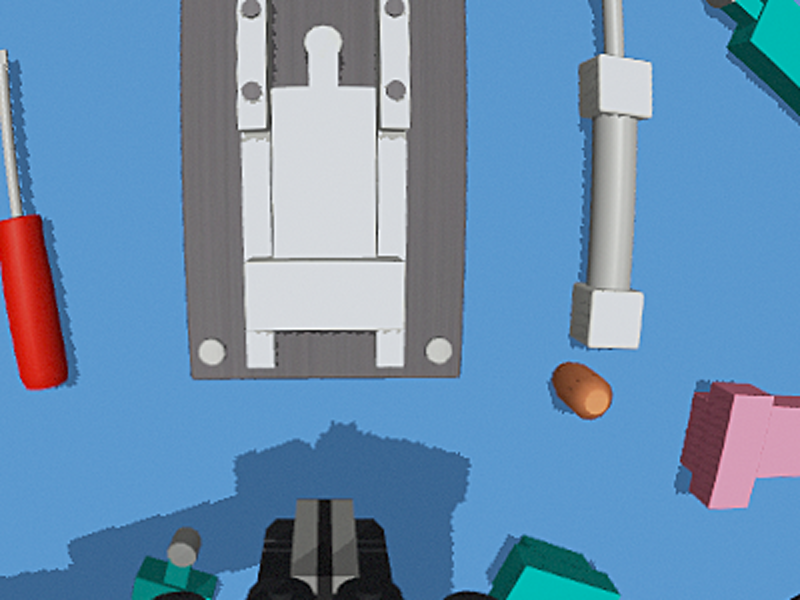

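c6: head top spans (246–404, 260–330), centred at x=325 in line with the fingers, and the two rear screws are at y≈351. The cam is out of view, so I'll measure it from the fixed cameras.

```bash
python3 - <<'E'
from h import *
P=dict(np.load('pics/w5.npz'));yaw=1.206;e=np.array([np.cos(yaw),np.sin(yaw)]);n=np.array([-e[1],e[0]]);o=np.array([522,89.5])
for k,u,v,z in(('headrearR',404,331,52),('headrearL',247,329,52),('frontL',248,260,52),('nose',323,43,33),('s',211,351,13),('s',438,350,13),('tool',0,0,0)):
    w=ray(P,120+u/2,v/2,z,True)[:2] if k!='tool' else np.array([442.4,-121.8]); print(k,w.round(1),((w-o)@e).round(1),((w-o)@n).round(1))
Q,jm,d=snap('side','d5'); im=np.load('pics/s5.npz')['im']
a=cv2.resize(cv2.cvtColor(im,4)[200:260,270:340],(400,343),interpolation=cv2.INTER_CUBIC);b=cv2.resize(cv2.cvtColor(jm,4)[225:285,260:330],(400,343),interpolation=cv2.INTER_CUBIC)
cv2.imwrite('pics/c7.png',np.hstack([a,b]))
E
```

```text
headrearR [ 482.9 -109.5] -199.8 -34.5
headrearL [424.3 -85.9] -198.7 28.8
frontL [435.3 -60.3] -170.8 27.5
nose [495.7  13.8] -80.1 -2.5
s [396.9 -95. ] -217.0 51.0
s [ 496.6 -133.2] -217.1 -55.7
tool [ 442.4 -121.8] -225.8 -1.0
```

View pics/c7.png

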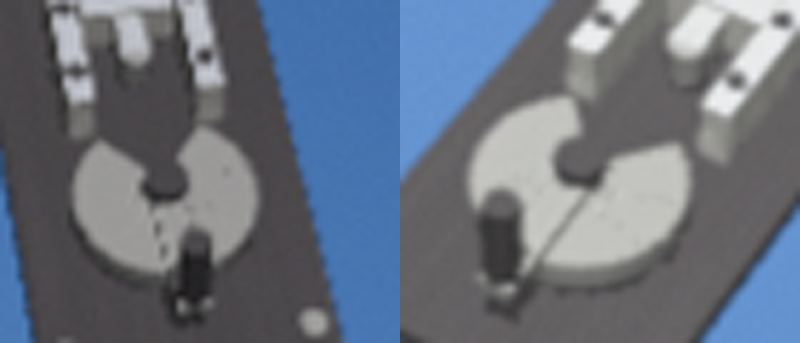

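c7: the notch opens straight towards the nose in both views. Rim corners are at left (103,142) and (207,130), right (573,98) and (685,147); pin top at left (197,240), right (502,203).

```bash
python3 - <<'E'
from h import *
yaw=1.206;e=np.array([np.cos(yaw),np.sin(yaw)]);n=np.array([-e[1],e[0]])
k=400/70
for f,x0,y0,off,T in(('s5',270,200,0,((103,142),(207,130),(197,240),(165,180))),('d5',260,225,400,((573,98),(685,147),(502,203),(580,163)))):
    P=dict(np.load(f'pics/{f}.npz'))
    W=[ray(P,x0+(u-off)/k,y0+v/k,z)[:2] for (u,v),z in zip(T,(30,30,75,39))]
    m=(W[0]+W[1])/2
    for o in(W[3],np.array([522,89.5])):
        a=o-m;p=W[2]-o;g=lambda q:np.arctan2(q@n,q@e).round(3)
        print(f,W[3].round(1),'notch',g(a),'pin',g(p),np.hypot(*p).round(1))
    c=W[0]-W[1]; print('chord perp',g(np.array([-c[1],c[0]])),g(np.array([c[1],-c[0]])))
E
```

```text
s5 [521.5  91.6] notch -0.042 pin 0.037 56.0
s5 [521.5  91.6] notch -0.087 pin 0.057 57.8
chord perp -0.01 3.132
d5 [520.1  89.2] notch -0.033 pin 0.038 55.5
d5 [520.1  89.2] notch -0.08 pin 0.069 54.6
chord perp 0.037 -3.105
```

Cam angle is about 0 ± 0.04 rad, good enough. Now I'll push the slide, whose rear face is at station x ≈ -199.5 against -144 when home.

Emit:
drive_tool --pt "0 0 2.5 0" --pt "0 0 2.5 0" --pt "0 0 2.5 0" --pt "0 0 2.5 0" --pt "0 0 2 0" --pt "0 0 1.2 -0.005" --pt "0 0 0 0" --pt "0.4 0 0 0" --pt "0.4 0 0 0" --pt "0.3 0 0 0" --pt "0.2 0 0 0" --pt "0.2 0 0 0"

```text
clock: 10.97
eef_pos: [448.0, -106.9, 51.1]
tcp_rot: [3.14, -0.0, 1.21]
contact_force: [-0.5, -0.2, -0.1]
opening: -0.003
```

Emit:
drive_tool --pt "0.25 0 0 0" --pt "0.25 0 0 0" --pt "0.25 0 0 0" --pt "0.25 0 0 0" --pt "0.25 0 0 0" --pt "0.25 0 0 0" --pt "0.25 0 0 0" --pt "0.25 0 0 0"

```text
clock: 11.63
eef_pos: [454.7, -89.0, 51.0]
tcp_rot: [3.14, 0.001, 1.21]
contact_force: [-3.7, -7.7, 6.6]
opening: 0.003
```

Emit:
drive_tool --pt "0.25 0 0 0" --pt "0.25 0 0 0" --pt "0.25 0 0 0" --pt "0.25 0 0 0" --pt "0.25 0 0 0" --pt "0.25 0 0 0" --pt "0.15 0 0 0" --pt "0 0 0 0" --pt "0 0 0 0"

```text
clock: 12.38
eef_pos: [460.5, -73.4, 50.9]
tcp_rot: [3.141, 0.001, 1.21]
contact_force: [-2.8, -5.9, 4.0]
opening: 0.001
```

```bash
python3 - <<'E'
from h import *
s=r.sense();yaw=1.206;e=np.array([np.cos(yaw),np.sin(yaw)]);n=np.array([-e[1],e[0]]);o=np.array([522,89.5])
w=np.array(s['eef_pos'][:2])-o;print(w@e,w@n,s['contact_force'],s['clock'])
Q,jm,d=snap('side','d6'); P,im,d=snap('scene','s6')
a=cv2.resize(cv2.cvtColor(im,4)[165:265,250:340],(400,444),interpolation=cv2.INTER_CUBIC);b=cv2.resize(cv2.cvtColor(jm,4)[185:285,265:355],(400,444),interpolation=cv2.INTER_CUBIC)
cv2.imwrite('pics/c8.png',np.hstack([a,b]))
E
```

```text
-174.08701217070188 -0.6390631172582449 [-2.75179403 -5.87052128  4.01964544] 12.3833
```

View pics/c8.png

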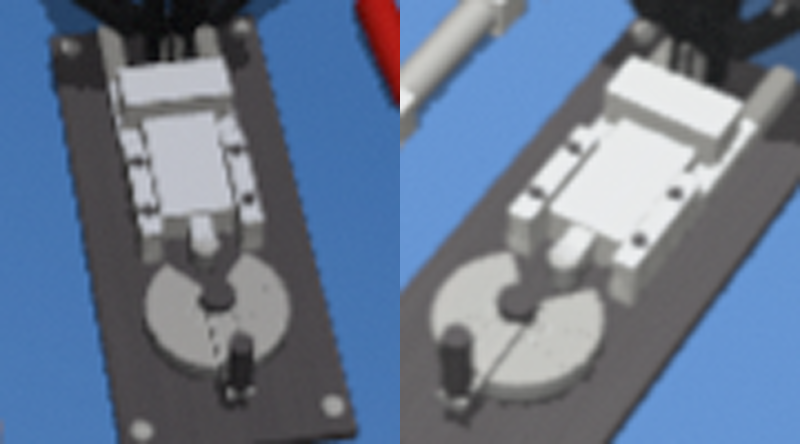

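c8: the slide sits flat, about 20 mm short, and the nose points into the notch mouth (left view (205,240), notch (215,275)).

Emit:
drive_tool --pt "0.2 0 0 0" --pt "0.2 0 0 0" --pt "0.2 0 0 0" --pt "0.2 0 0 0" --pt "0.2 0 0 0"

```text
clock: 12.9
eef_pos: [463.8, -64.2, 50.9]
tcp_rot: [3.141, 0.001, 1.21]
contact_force: [-2.6, -7.4, 4.8]
opening: -0.003
```

Emit:
drive_tool --pt "0.15 0 0 0" --pt "0.15 0 0 0" --pt "0.15 0 0 0"

```text
clock: 13.15
eef_pos: [465.4, -60.0, 50.9]
tcp_rot: [3.141, 0.001, 1.21]
contact_force: [-2.7, -7.3, 5.9]
opening: 0.002
```

Emit:
drive_tool --pt "0.1 0 0 0" --pt "0.1 0 0 0" --pt "0 0 0 0"

```text
clock: 13.4
eef_pos: [466.1, -58.0, 50.9]
tcp_rot: [3.141, 0.001, 1.21]
contact_force: [-2.2, -6.7, 5.5]
opening: 0.001
```

Emit:
drive_tool --pt "0.1 0 0 0" --pt "0.05 0 0 0" --pt "0 0 0 0"

```text
clock: 13.65
eef_pos: [466.6, -56.7, 50.9]
tcp_rot: [3.141, 0.001, 1.21]
contact_force: [-2.8, -7.2, 6.3]
opening: -0.001
```

Emit:
drive_tool --pt "0.1 0 0 0" --pt "0 0 0 0"

```text
clock: 13.82
eef_pos: [466.9, -55.9, 50.9]
tcp_rot: [3.141, 0.001, 1.211]
contact_force: [-2.8, -8.4, 6.0]
opening: -0.001
```

Emit:
drive_tool --pt "0.1 0 0 0" --pt "0 0 0 0"

```text
clock: 13.98
eef_pos: [466.9, -55.8, 50.9]
tcp_rot: [3.141, 0.003, 1.211]
contact_force: [-5.0, -17.1, 7.2]
opening: -0.001
```

The slide has stopped where home was predicted, and the force is rising. One more small push to make sure it is seated.

Emit:
drive_tool --pt "0.1 0 0 0" --pt "0.05 0 0 0" --pt "0 0 0 0"

```text
clock: 14.23
eef_pos: [466.9, -55.7, 50.9]
tcp_rot: [3.141, 0.005, 1.212]
contact_force: [-7.8, -28.4, 9.8]
opening: -0.003
```

Emit:
drive_tool --pt "-0.3 0 0 0" --pt "-0.5 0 0 0" --pt "-1 0 0 0" --pt "-1.5 0 0 0" --pt "-1.5 0 -1 0" --pt "0 0 -2.5 0" --pt "0 0 -3 0" --pt "0 0 -3 0" --pt "-1 0 -3 0" --pt "-1 0 0 0" --pt "0 0 0 0"

```text
clock: 15.15
eef_pos: [444.3, -117.8, 176.8]
tcp_rot: [3.138, -0.0, 1.209]
contact_force: [-0.0, 0.5, 0.1]
opening: 0.001
```

```bash
python3 - <<'E'
from h import *
s=r.sense();print(s['eef_pos'],s['clock'],s['contact_force'])
W,wm,_=snap('wrist','w7');Q,jm,d=snap('side','d7'); P,im,d=snap('scene','s7')
c=lambda i,y,x,h,w:cv2.resize(cv2.cvtColor(i,4)[y:y+h,x:x+w],(400,h*400//w),interpolation=cv2.INTER_CUBIC)
a=c(im,165,250,67,90);a=c(im,165,250,100,90);b=c(jm,185,265,100,90)
cv2.imwrite('pics/c9.png',np.vstack([np.hstack([a,b])]))
E
```

```text
[ 444.27908692 -117.84552668  176.84395357] 15.15 [-0.03680834  0.5149286   0.07180336]
```

View pics/c9.png

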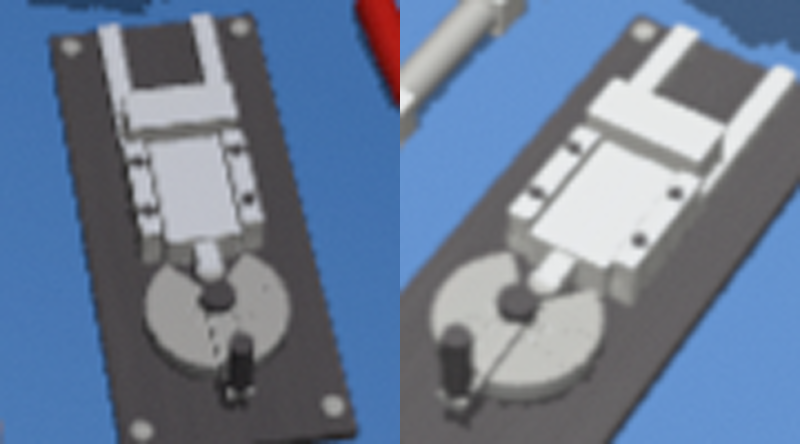

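c9: the head rests against the raised rails' rear ends in both views, the nose is in the notch, and the tool is clear.

```bash
python3 -c "
from rig import job;print(job.sign_off())"
```

```text
the job is handed in; nothing more can be done
None
```

The job is done and handed in at about 15 s of robot time. With the jaws shut, I pushed the crank pin clockwise from about 1.36 rad until the notch faced the slide, then pushed the slide straight forward about 56 mm from behind.

**Checks:**
- **Cam:** before the slide push, most readings put the cam within ±0.04 rad of 0. With the cam axis taken from my averaged station pose instead of the hub seen in each view, they disagreed by up to 0.09 rad.
- **Slide:** it stopped where home was predicted, with the tool at station x ≈ -155 mm. The force along the push rose from about 8 N to about 29 N with no further travel.
- **Last picture:** the head rests against the raised rail ends, the nose is in the notch and the tool is clear. The bystanders I could see had not moved, but the last close-ups did not show all of them.
- **Push force:** while pushing, the tool also read 4–10 N upward, so the fingertips were dragging slightly down on the head's rear face. The slide stayed flat in the pictures.

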